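# Lock a book square on the copy board

### The arm

A 6-joint arm with a two-finger parallel gripper is mounted at the origin on a cart in front of the work surface, level with it; the furniture and walls round the work are solid. World frame = base frame: x ahead of the robot, y to its left, z up, the work surface at z = 0. Lengths are in m, angles in rad, forces in N, time in s.
With the tool pointing down it reaches from about 0.375 to 0.975 m from the base axis. Payload 3.8 kg.
Tool frame: the origin (TCP) lies midway between the tips of the shut fingers; the grasp point (between the pads) lies 19 mm behind it; z points along the fingers, y is the line along which they close (so a half turn about z gives the same grasp; the last joint's range is limited). The gripper opens to 88 mm and grips with 3 to 60 N. Pads are 18 mm wide; open, the fingers measure 123 mm over their backs; the gripper's body (75 mm by 187 mm) begins 45 mm behind the grasp point.
Start: joints at [1.202, 0.264, 1.604, -0, 1.274, -0.037], TCP at [0.22, 0.638, 0.239] pointing down, gripper open.
Joint ranges: [-2.63, 2.63], [-0.94, 2.18], [0.31, 2.57], [-1.31, 4.45], [0, 2.66], [-2.55, 2.55]. Speed limits (rad/s): [2.57, 2.57, 3.14, 3.14, 3.14, 3.14].

### API

Orientations are given as a rotation vector (axis times angle).
In Python, from cell import manip, inverse_kinematics, cams, order gives the robot as it stands. Calls block until the motion is done:
- manip.move_pose(position, orientation): joint-space move of the TCP to a pose.
- manip.move_linear(position, rate=0.15, rot=None): straight line of the TCP; rot=None keeps the orientation; rate is the mean speed in m/s.
- manip.set_joints(angles): joint-space move.
- manip.set_gripper(opening, force=None): finger opening in m; force is the grip in N (None keeps the last); returns when the fingers have stopped.
- manip.dwell(seconds).
- inverse_kinematics(position, orientation): joint angles nearest the present ones, or None.
- manip.state(): the state.
- cams.capture(name): name is "scene" or "top"; returns a dict with "image" (400x640x3 uint8, blue, green, red), "z_map" (400x640 float32, m along the optical axis (not along the pixel's ray), 0 where there is no reading), "intrinsics" (3x3 intrinsics, pixels), "position" and "orientation" of the camera in the world. Camera axes: x right, y down, z forward; pixel columns grow to the right and rows downward; lengths in m; the calibration is good to about 2 mm. A picture is of the moment at which its call begins.
A pose or a line that the arm cannot do raises manip.IKError and nothing moves.
- order.close_job(): hands the job in; it is judged then, once.
The state is a dict: "clock": time; "joint_pos": joint angles; "joint_velocities": joint speeds; "tau": joint torques, N m; "tool_pos": TCP position; "tcp_rot": TCP orientation; "contact_force": force on the tool from outside, world axes, zero at the start; "moment": the same for the moment, N m; "gripper_width": finger opening in m; "grasp_force": force on a finger pad.
Only numpy, scipy, OpenCV 4.12 (cv2) and the standard library are available. Lean on these libraries where they do the work, as an engineer would, in place of code of your own. Each camera call takes 0.05 s, during which the arm holds its last target. There are 200 camera calls.

### The job

A blue book lies loosely on the light wooden copy board on the desk. With the fingertips press the red spring bar down and keep it down while you push the blue tab of the metal guide past the catch, on towards the fixed metal fence, until the book sits square and snug between fence and guide; then take the hand away so that the bar springs fully up and its steel tooth locks the guide from behind. Pick nothing up, and leave the eraser, tin, binder clip and rubber stamp round the board alone.

Things in the scene. Friction and masses are not known exactly. Their poses are not given: they have to be found in the camera images.
- copy_board: Light wooden board fixed to the desk, 14 mm thick. Origin on the desk under it; wood spans x -110 to +110, y -200 to +225 mm; x points away from the robot, y to its left (within 0.3 rad), z up. Aluminium fence across the -y end: inner face at y = -185 mm, top 39 mm above the desk. The guide slides along -y to the fence.
- guide_tab (a point): Middle of the back (+y) face of the blue push tab, 41 mm above the desk; axes as the board's; board x = -91, y = 146 mm less the guide's travel. Push on this upright face: 27 to 55 mm above the desk, x -15 to +21 mm from here. The tab is 12 mm thick with a sloping brace in front, and overhangs the red bar by 1 mm of air.
- guide (a joint): Travel of the guide towards the fence in m, 0 to 0.100; starts at 0 to 0.035. At 0.043 its front meets the tooth of the catch unless that is held at least 7 mm down; beyond 0.091 its back has passed the tooth, which can then rise behind it. With the book square against the fence the guide stops at about 0.095.
- catch_bar_top (a point): Middle of the top of the red spring bar: 26 mm in board x, 170 mm in board y, at board x = -91, y 45 to 215 mm; its top is 26 mm above the desk when up. It moves straight down wherever it is pressed, and the finger may slide along it. Its steel tooth stands beside it in the guide's way at board y 55 to 67, x -84 to -58 mm.
- catch (a joint): How far the red bar is pressed down in m: 0 up, 0.009 fully down (stop). Spring force about 3 N at the start and 7 N fully down. It springs back up when let go unless the guide lies over the tooth.
- book: Dark blue hard-bound book lying flat on the board, 135 mm (its x) by 200 mm (its y) by 22 mm, 0.34 kg on average. Origin at the centre of its underside, 14 mm above the desk. It starts up to 0.08 rad askew with free room on both sides; square against the fence its origin is at board y = -85 mm.
- the_eraser: White eraser in a blue sleeve, 21 x 44 x 12 mm, on the desk in front of the board (bystander). Origin at the centre of its underside.
- tin: Round brown tin, 63 mm across, 24 mm high, on the desk in front of the board (bystander). Origin at the centre of its underside.
- clip: Black binder clip, 32 x 20 x 34 mm, on the desk in front of the board (bystander). Origin at the centre of its underside.
- stamp: Rubber stamp with a red-brown handle, 25 x 48 x 67 mm, on the desk beyond the fence end of the board (bystander). Origin at the centre of its underside.
- guide_bar (a point): Middle of the front (-y) face of the guide's aluminium bar, which lies across the board: board x -72 to +100 mm, 36 mm deep in y, 18 to 46 mm above the desk. This face pushes the book; the back face is flush with the tab's back face. The guide runs captive in the board with about 2 N of friction and cannot be lifted.

How it is judged:
On the way, in this order (a step that is already met when the one before it is completed fails the run):
1. the red bar is pressed down while the guide is still before the catch (value of joint catch above 0.005 m and value of joint guide below 0.045 m), for 0.05 s.
2. the guide slides over the tooth, which is kept down (value of joint catch above 0.005 m and value of joint guide above 0.055 m), for 0.05 s.
3. the guide has passed the tooth (value of joint guide above 0.091 m), for 0.1 s.
At the end, for the whole second after the job is handed in: The guide is past the tooth (travel over 90 mm), the red bar is back up (less than 2 mm down), and the book lies flat and at rest on the board, against the fence within 7 mm and square to it within 0.035 rad, not shifted more than about 30 mm along the fence (value of joint guide above 0.09 m and value of joint catch below 0.002 m and y of book in the frame of copy_board between -0.09 and -0.078 m and x of book in the frame of copy_board between 0 and 0.06 m and angle between the y axis of book and the y axis of copy_board, either way round below 0.035 rad and z of book in the frame of copy_board below 0.018 m and angle between book's own z axis and vertical below 0.04 rad and linear speed of book below 0.01 m/s); the robot touches nothing.
It fails at once if the book is lifted or tipped up (z of book in the frame of copy_board above 0.034 m or angle between book's own z axis and vertical above 0.2 rad).
It fails at once if bystander disturbed: eraser (distance of the_eraser from where it was at the start of the episode above 0.015 m).
It fails at once if bystander disturbed: tin (distance of tin from where it was at the start of the episode above 0.015 m).
It fails at once if bystander disturbed: clip (distance of clip from where it was at the start of the episode above 0.015 m).
It fails at once if bystander disturbed: stamp (distance of stamp from where it was at the start of the episode above 0.015 m).
It also fails if it takes over 35 s, if anything falls off the work surface, if the arm or the gripper's body presses on something with over 40 N, if the wrist force passes 120 N, or if a joint passes its speed limit or range.

## Working session

There is one attempt and no reset: what is moved stays moved. The work goes in short steps, each a Python script; the robot and the scene stay as the last script left them, time stands still between calls to the robot, and variables do not carry over. Pictures are saved under pics/ and viewed, at most 10 in all, crops included, and the job is handed in when it is done.

```bash
ls; mkdir -p pics; cat > h.py <<'E'
import numpy as np, cv2
from scipy.spatial.transform import Rotation as R
from cell import manip, inverse_kinematics, cams, order
def cloud(c):
    K=np.array(c["intrinsics"]); z=c["z_map"]; v,u=np.indices(z.shape)
    P=np.stack([(u-K[0,2])/K[0,0]*z,(v-K[1,2])/K[1,1]*z,z],-1)
    o=np.array(c["orientation"]); M=o if o.shape==(3,3) else R.from_rotvec(o).as_matrix()
    return P@M.T+np.array(c["position"])
E
python3 - <<'E'
from h import *
for n in("top","scene"):
    c=cams.capture(n); cv2.imwrite(f"pics/{n}1.png",c["image"]); np.savez(f"{n}1.npz",**c)
    print(n,c["position"],c["orientation"],c["intrinsics"])
s=manip.state(); print(s)
E
```

```text
pics
top [ 0.33159517 -0.02850788  1.28135439] [-2.13932721  2.10813965 -0.19630405] [[500.22098454   0.         323.85686119]
 [  0.         500.22098454 193.59738584]
 [  0.           0.           1.        ]]
scene [-0.01298707  0.37569759  0.59022401] [-1.15153125  2.22542631 -1.13332302] [[433.56779876   0.         316.70308939]
 [  0.         433.56779876 201.97734957]
 [  0.           0.           1.        ]]
{'clock': 0.1, 'joint_pos': array([ 1.20211377e+00,  2.64655774e-01,  1.60521404e+00, -1.28007002e-05,
        1.27372476e+00, -3.68735839e-02]), 'joint_velocities': array([-3.10795770e-05,  1.77669610e-04, -4.10556205e-03,  1.49601418e-03,
       -2.19911835e-03,  1.69166534e-03]), 'tau': array([ 8.83922658e-04, -5.03622222e+01, -3.58072329e+01,  7.32539222e-02,
        2.32853182e-02, -7.01256772e-05]), 'tool_pos': array([0.2196418 , 0.6375881 , 0.23754001]), 'tcp_rot': array([-5.18745970e-01, -3.09807033e+00,  3.08365997e-03]), 'contact_force': array([ 0.61416589,  0.57149842, -0.12744731]), 'moment': array([-0.00249548,  0.02429707, -0.01605443]), 'grasp_force': 0.0, 'gripper_width': 0.0882721879017447}
```

View pics/top1.png

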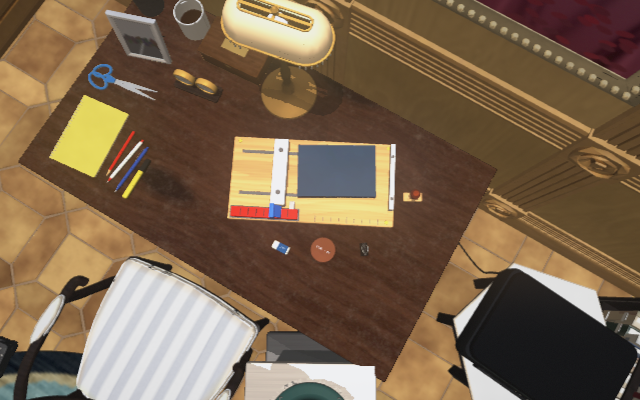

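View pics/scene1.png

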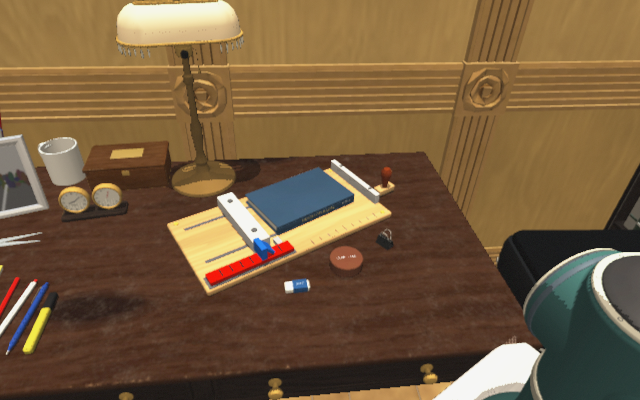

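The top view shows the board at about (228–395, 137–227), with the red bar at (230–298, 205–220) and the blue tab at (275, 211). The fence is at (392, 180), and the eraser, tin and clip lie in front. The scene view confirms this layout, and the lamp is behind the board's left part. Next I'll measure the board frame, tab and lamp clearance.

```bash
cat >> h.py <<'E'
def measure(c, off=0):
    P=cloud(c); hsv=cv2.cvtColor(c["image"],cv2.COLOR_BGR2HSV)
    h,s,v=[hsv[...,i].astype(int) for i in range(3)]
    ok=(c["z_map"]>0)
    return P,h,s,v,ok
E
python3 - <<'E'
from h import *
for n in("top","scene"):
    c=dict(np.load(n+"1.npz")); P,h,s,v,ok=measure(c)
    near=ok&(P[...,0]>.25)&(P[...,0]<.85)&(P[...,1]>-.4)&(P[...,1]<.5)
    red=near&((h<5)|(h>175))&(s>200)&(v>150)&(P[...,2]<.06)
    blue=near&(h>100)&(h<125)&(s>180)&(v>120)
    wood=(near&(h>10)&(h<30)&(v>150)&(P[...,2]<.025)&(P[...,2]>.005)).astype(np.uint8)
    for nm,m in(("red",red),("blue",blue),("wood",wood)):
        m=cv2.morphologyEx(m.astype(np.uint8),cv2.MORPH_CLOSE,np.ones((5,5)))
        k,l,st,ce=cv2.connectedComponentsWithStats(m)
        for i in range(1,k):
            if st[i,4]<30: continue
            q=P[(l==i)&near]; r=cv2.minAreaRect(q[:,:2].astype(np.float32)*1000)
            print(n,nm,st[i],np.round(q.mean(0),4),np.round(np.percentile(q[:,2],[5,50,95]),4),np.round(r[0],1),np.round(r[1],1),round(r[2],2))
    m=near&(P[...,2]>.1); q=P[m]; print("tall",q.min(0) if len(q) else 0,np.percentile(q,5,axis=0) if len(q) else 0)
E
```

```text
top red [126 132   8  12  31] [0.7146 0.4919 0.0056] [0.0012 0.0056 0.0105] [714.4 491.3] [ 7.2 34.6] 68.67
top red [232 207   8   9  64] [0.519  0.1991 0.0256] [0.0219 0.0253 0.0299] [518.9 198.7] [18.6 21.2] 88.29
top wood [262  94  45  24 517] [0.8006 0.089  0.013 ] [0.0072 0.0128 0.0191] [799.6  92. ] [129.1  41.9] 69.79
top wood [ 227  136  166   92 7194] [0.5903 0.0251 0.0136] [0.0093 0.0136 0.018 ] [603.6   6.5] [424.5 220. ] 87.71
top wood [124 142  18  21  52] [0.6729 0.4819 0.0078] [0.0046 0.0075 0.012 ] [675.4 480.9] [ 7.  68.1] 54.57
top wood [122 170  21  28 163] [0.5883 0.4731 0.0112] [0.0073 0.0109 0.0157] [588.7 473.6] [14.7 80.6] 61.18
top wood [403 192  19  10 103] [ 0.5625 -0.2487  0.0165] [0.0123 0.0163 0.0208] [ 564.7 -251.9] [47.5 21.4] 86.63
tall [ 0.76806672 -0.39999991  0.10017385] [ 0.78203438 -0.39370195  0.15066793]
scene red [268 241  26  18 209] [0.51   0.0655 0.026 ] [0.0238 0.026  0.0279] [512.8  68.8] [54.7 24.5] 85.92
scene red [206 254  56  30 582] [0.5151 0.1614 0.026 ] [0.0234 0.0262 0.0281] [516.5 159.5] [100.8  25.4] 88.53
scene red [  7 277  12
[... 367 characters left out ...]
139] [0.0089 0.0136 0.0194] [798.9  91.3] [126.2  41. ] 69.63
scene wood [374 181  21  14 116] [ 0.5604 -0.2493  0.0164] [0.0117 0.0172 0.0192] [ 563. -255.] [50.8 22.3] 86.93
scene wood [100 201  19   8  97] [0.8438 0.2894 0.0185] [0.0131 0.0181 0.0244] [843.4 289. ] [37.4  8.7] 68.17
scene wood [284 281   9  11  35] [0.4367 0.0986 0.0095] [0.006  0.0103 0.0122] [437.8  95.9] [12.2 19.9] 66.44
scene wood [ 11 282  25  35 180] [0.6724 0.4804 0.0081] [0.0057 0.0081 0.0105] [672.7 481.1] [10.  73.3] 53.39
scene wood [ 23 307  27  45 398] [0.5849 0.472  0.0118] [0.0094 0.012  0.0141] [588.2 471. ] [14.4 83.3] 61.35
tall [ 0.76669995 -0.39999591  0.10002094] [ 0.77797653 -0.39082543  0.13177538]
```

```bash
cat >> h.py <<'E'
yaw=-np.radians(90-87.78); xb=np.array([np.cos(yaw),np.sin(yaw),0]); yb=np.array([-np.sin(yaw),np.cos(yaw),0])
O=np.array([.603,.0057,0])-.0125*yb
W=lambda x,y,z: O+x*xb+y*yb+np.array([0,0,z])
rot=R.from_matrix(np.column_stack([np.cross(yb,[0,0,-1]),yb,[0,0,-1]])).as_rotvec()
def rep(t=""):
    s=manip.state(); d=s["tool_pos"]-O; f=np.array(s["contact_force"])
    print(t,"t%.2f"%s["clock"],"board mm",np.round([d@xb*1e3,d@yb*1e3,d[2]*1e3],1),"F",np.round([f@xb,f@yb,f[2]],1)); return s,d@yb,f@yb
E
python3 - <<'E'
from h import *
manip.set_gripper(0.0,20)
manip.move_pose(W(-.091,.145,.10),rot); rep("above")
manip.move_linear(W(-.091,.145,.033),rate=.1); rep()
for z in(.026,.022,.0195,.018):
    manip.move_linear(W(-.091,.145,z),rate=.04); manip.dwell(.1); rep(z)
c=cams.capture("scene"); cv2.imwrite("pics/s2.png",cv2.resize(c["image"][130:330,120:440],(800,500)))
E
```

```text
above t3.53 board mm [-90.7 145.8 100.4] F [-0.9  0.6 -0. ]
 t4.35 board mm [-90.5 145.2  33.4] F [-0.2  0.3 -0.1]
0.026 t4.78 board mm [-90.5 145.1  26.4] F [ 1.1 -0.1  1.6]
0.022 t5.12 board mm [-90.4 145.2  22.5] F [0.8 0.9 4. ]
0.0195 t5.47 board mm [-90.4 145.1  20. ] F [ 1.5 -0.3  4.9]
0.018 t5.83 board mm [-90.4 145.2  18.6] F [ 1.  -0.7  5.3]
```

View pics/s2.png

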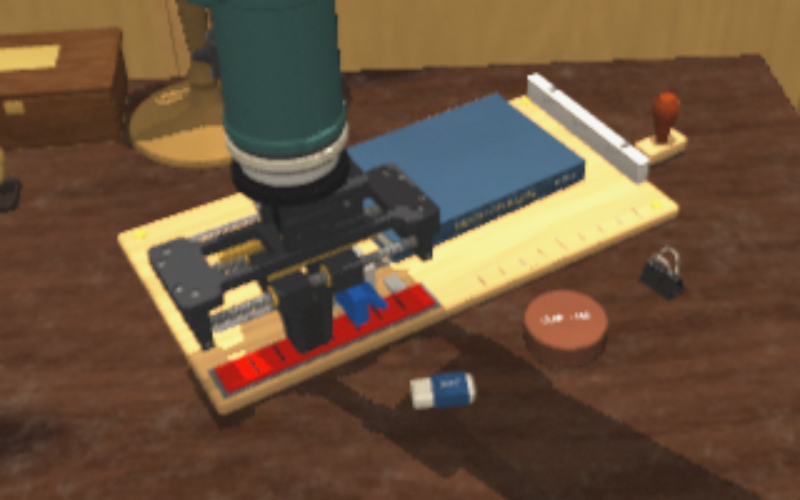

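The shut fingertips are on the red bar just behind the blue tab (crop about (310, 340)), and the bar is about 7 mm down. I'll press to the stop and then slide towards the fence.

```bash
python3 - <<'E'
from h import *
for z in(.0165,.0155):
    manip.move_linear(W(-.091,.145,z),rate=.04); manip.dwell(.1); s,_,f=rep(z)
    if s["contact_force"][2]>9: break
for y in np.arange(.135,.064,-.010):
    manip.move_linear(W(-.091,y,z),rate=.05); s,yy,fy=rep("y%.3f"%y)
    if fy>12: print("stop");break
E
```

```text
0.0165 t6.22 board mm [-90.4 145.1  17.2] F [ 0.1 -0.1  6.9]
0.0155 t6.58 board mm [-90.3 145.2  17. ] F [-1.9 -0.  12.1]
y0.135 t6.92 board mm [-89.4 136.2  17.1] F [-1.   3.6  8.7]
y0.125 t7.28 board mm [-89.2 126.5  17.2] F [-0.5  5.1 10. ]
y0.115 t7.62 board mm [-89.2 116.7  17.2] F [0.1 6.8 9.2]
y0.105 t7.97 board mm [-89.2 106.8  17.3] F [ 0.4  7.  10.1]
y0.095 t8.32 board mm [-89.2  97.1  17.3] F [-0.3  7.2 10.4]
y0.085 t8.68 board mm [-89.2  87.3  17.3] F [-0.6  8.3 11. ]
y0.075 t9.03 board mm [-89.2  77.4  17.3] F [-0.7  8.9 10.7]
y0.065 t9.38 board mm [-89.2  67.4  17.4] F [-1.  10.3 11.6]
```

```bash
python3 - <<'E'
from h import *
for y in np.arange(.063,.040,-.002):
    manip.move_linear(W(-.091,y,.0155),rate=.03); s,yy,fy=rep("y%.3f"%y)
    if fy>25: print("stop");break
c=cams.capture("scene"); cv2.imwrite("pics/s3.png",cv2.resize(c["image"][130:330,120:440],(800,500)))
E
```

```text
y0.063 t9.62 board mm [-89.2  66.6  17.4] F [-1.3 16.3 10.9]
y0.061 t9.88 board mm [-89.2  66.5  17.4] F [-1.  25.2 10.3]
stop
```

View pics/s3.png

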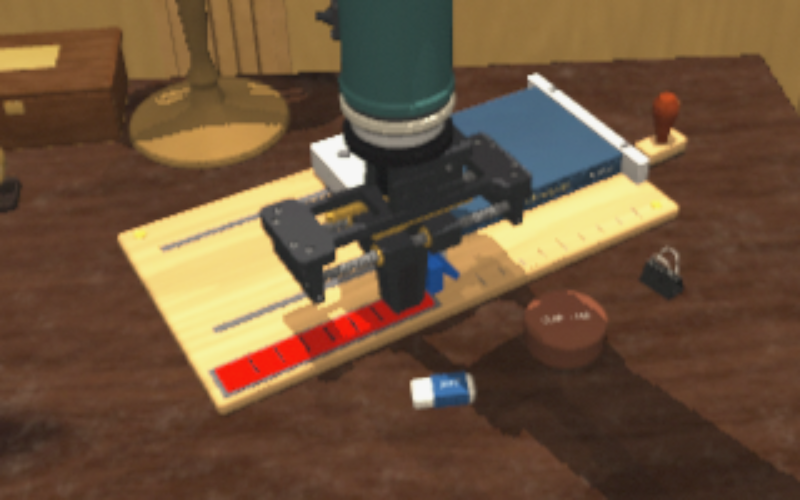

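The guide has pushed the book flush against the fence (book and fence meet at crop (600, 140)), and the push force rises with no further motion. Next I'll back off and lift.

```bash
python3 - <<'E'
from h import *
manip.dwell(.2)
manip.move_linear(W(-.091,.0705,.0155),rate=.03); rep("back")
manip.move_linear(W(-.091,.0705,.15),rate=.12); rep("up")
manip.move_pose(W(-.091,.25,.28),rot); rep("away")
c=cams.capture("scene"); cv2.imwrite("pics/s4.png",cv2.resize(c["image"][130:330,120:440],(800,500)))
P,h,s,v,ok=measure(c); B=np.stack([(P-O)@xb,(P-O)@yb,P[...,2]],-1)*1e3
red=ok&((h<5)|(h>175))&(s>200)&(v>150)&(abs(B[...,0]+91)<20)
print("red z",np.median(B[red][:,2]))
book=ok&(h>95)&(h<125)&(s>60)&(v<140)&(B[...,2]>31)&(B[...,2]<41)&(B[...,0]>-60)
m=cv2.morphologyEx(book.astype(np.uint8),cv2.MORPH_OPEN,np.ones((3,3)))>0
print("book",cv2.minAreaRect(B[m][:,:2].astype(np.float32)))
blue=ok&(h>100)&(h<125)&(s>180)&(v>120)&(B[...,0]<-60); print("tab y",np.percentile(B[blue][:,1],[2,50,98]))
E
```

```text
back t10.59 board mm [-89.3  69.6  17.3] F [-0.2 -5.7 12.6]
up t11.87 board mm [-91.9  70.4 148.9] F [0.6 0.3 0.5]
away t12.76 board mm [-91.6 249.  278.4] F [-0.4  0.5  0.1]
red z 26.25780892440599
book ((20.65941619873047, -89.90316009521484), (192.57937622070312, 136.02630615234375), 89.8155517578125)
tab y [27.24165566 43.56465859 49.37759047]
```

View pics/s4.png

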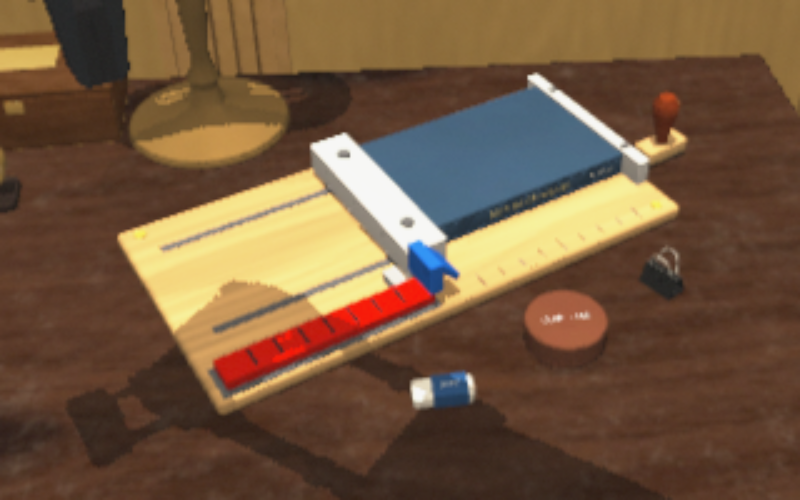

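The bar is fully up (26 mm), with the tooth behind the guide at crop (392, 275). The book is square between fence and guide, and the bystanders haven't moved.

```bash
python3 -c "
from h import *
manip.dwell(.3); print(order.close_job())"
```

```text
the job is handed in; nothing more can be done
None
```

I handed the job in at about 13 s on the robot clock. In the last picture the guide was locked behind the tooth with the red bar fully up, the book sat square and snug against the fence, and the bystanders looked untouched; no verdict came back.

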